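# Roll a paint tin up the loading ramp onto the tin roller

## Task

The paint tin lying at the toe of the loading ramp has to go onto the mixing rollers. Push it with the fingers up the ramp, over the near roller, until it stops against the far roller and rests on both; only push it, never lifting it, throwing it up the ramp or letting it roll back down. Then take the hand away, leaving the things that stand around the machine where they are.

Things in the scene. Friction and masses are not known exactly. Their poses are not given: they have to be found in the camera images.
- tin: Full, closed tinplate paint tin on its side, about 0.6 kg (varies): 105 mm long, smooth slippery wall 83 mm in diameter, a 5 mm wide, 87 mm seam at each end on which it rolls. Origin at its centre, y along its axis; x and z turn as it rolls. It starts at the ramp's toe, 248 mm behind and 32 mm below its place on the rollers. Let go higher on the ramp it rolls back.
- mixer: Tin roller, motor off: low grey machine fixed to the table, 185 x 138 mm without the ramp. Origin at table height midway between the rollers; x level, up the ramp towards the motor housing; y along the rollers; z up. Side plates 52 mm high, inner faces at y = +-63 mm, leave the tin 10 mm of play each way. The motor housing behind the far roller is 78 mm high, its face at x = 52 mm.
- seat (a point): Where the tin's centre lies when it rests on both rollers, in the valley between them: x = 0, y = 0, z = 84 mm of the mixer; any place along the rollers within the play will do. Axes as the mixer's. The tin drops in by itself, 4 mm, once its centre is past the near roller's axis, and stays.
- near_roller: Roller at the head of the ramp, black rubber, 25 mm in diameter, 122 mm long, turning freely. Origin at its middle, x = -21, z = 32 mm of the mixer; its axis is the mixer's y. The tin's centre passes over it at z = 88 mm.
- far_roller: The same roller at x = +21, z = 32 mm of the mixer, turning a little stiffly: the stop that the tin comes up against.
- ramp: Aluminium loading ramp fixed to the machine, 241 mm long, 130 mm wide, sloping 9 degrees. Origin mid-width at its lower end, on its top face, at x = -272, z = 4 mm of the mixer; x up the slope, z square to it. Edges 14 mm high; a hem 12 mm high across the toe stops the tin. It ends just before the near roller, which stands 1 mm proud of its face.
- column: Model column primed stone-pink, standing: 42 mm square base, round shaft 22 to 26 mm, 151 mm tall, origin under its base. A bystander.
- jar: Closed clear paint jar with black cap, standing, 52 mm in diameter, 62 mm tall, origin under its base. A bystander.
- tube: Grey paint tube standing on its black cap, 46 mm wide, 128 mm tall, origin under its cap. A bystander.
There are look-alikes about, which are no part of the job. There is more than one size of the tin; the one meant has the size given above.

How it is judged:
On the way:
1. the tin is pushed by the fingers on the middle of the ramp (x of tin in the frame of mixer between -0.17 and -0.08 m and contact force between the fingers and tin above 0.2 N).
At the end, for the whole second after the job is handed in: The tin lies still on both rollers, its centre within 6 mm of the middle between them, within 5 mm of its seated height and within 14 mm of the middle along the rollers, square to the machine within 0.08 rad; the bystanders stand within 20 mm of where they were (x of tin in the frame of mixer between -0.006 and 0.006 m and y of tin in the frame of mixer between -0.014 and 0.014 m and z of tin in the frame of mixer between 0.079 and 0.089 m and angle between the y axis of tin and the y axis of mixer, either way round below 0.08 rad and linear speed of tin below 0.02 m/s and angular speed of tin below 0.3 rad/s and distance of each of column, jar, tube from where it was at the start of the episode below 0.02 m and angle between each of column, jar, tube's own z axis and vertical below 0.15 rad); the robot touches nothing.
It fails at once if the tin rolls free on the ramp (thrown up, or let run back) at over 0.2 m/s with no finger on it (x of tin in the frame of mixer between -0.24 and -0.035 m and contact force between the fingers and tin below 0.02 N and linear speed of tin above 0.2 m/s).
It fails at once if the tin is lifted more than 12 mm off the ramp or the rollers (z of tin in the frame of ramp above 0.0555 m).
It fails at once if a bystander is pushed more than 30 mm, lifted or knocked over (distance of any of column, jar, tube from where it was at the start of the episode above 0.03 m or angle between any of column, jar, tube's own z axis and vertical above 0.5 rad).
It also fails if it takes over 45 s, if anything falls off the work surface, if the arm or the gripper's body presses on something with over 40 N, if the wrist force passes 120 N, or if a joint passes its speed limit or range.

## Robot

A 6-joint arm with a two-finger parallel gripper is mounted at the origin on the work surface. World frame = base frame: x ahead of the robot, y to its left, z up, the work surface at z = 0. Lengths are in m, angles in rad, forces in N, time in s.
With the tool pointing down it reaches from about 0.35 to 0.85 m from the base axis. Payload 8.1 kg.
Tool frame: the origin (TCP) lies at the very end of the fingers, on their centre line; the grasp point (between the pads) lies robot.hold_point_z behind it (robot.hold_point_z is the distance from the TCP to the grasp point, in m); z points along the fingers, y is the direction in which the jaws open and shut (so a half turn about z gives the same grasp; the last joint's range is limited). The gripper opens to 93 mm and grips with 3 to 60 N. Pads are 15 mm wide; open, the fingers measure 128 mm over their backs; the gripper's body (75 mm by 188 mm) begins 65 mm behind the grasp point.
Start: joints at [1.202, 0.13, 1.488, -0, 1.523, -0.085], TCP at [0.168, 0.576, 0.219] pointing down, gripper open.
Joint ranges: [-2.96, 2.96], [-0.89, 2.26], [0.02, 2.5], [-1.34, 4.48], [0, 2.73], [-2.66, 2.66]. Speed limits (rad/s): [2.39, 2.39, 2.79, 3.14, 3.14, 3.14].

## Interface

Orientations are given as a rotation vector (axis times angle).
In Python, from plant import robot, cams gives the robot as it stands. The module is installed in compiled form; this text tells all that it offers.
- The arm moves only by the tool step_arm, never from a script. Its argument "deltas" is a list of rows, each an object with "offset": the shift along the tool's x, y, z in cm, a list of three; "roll": the turn about the tool's z in rad. In form: [{"offset": [x, y, z], "roll": roll}, ...]. A call has 1 to 12 rows; each row shifts and turns the commanded pose from where the row before left it, along the tool's axes as they then stand; what a row does not reach is not made up. A row lasts 1/8 s, in which the tool goes at most 62.5 mm and 10.7 degrees, less where a joint would pass 70% of its speed; a pose out of reach is approached as far as the arm can. A call with a gripper value outside its range is refused whole. "fingers" is the finger opening in cm, from 0 to 9.3, set as the call begins (left out, the last holds). The fingers move at their own pace and stop on an object; "grip_force" is the grip in N (left out, the last holds). Time passes only in rows, so rows that do not move let the fingers close. It gives the time, the measured TCP pose, the force and the opening at its end, in the units of the state.
- robot.read_state(): the state, without advancing time (a new reading comes with each control period).
- cams.read_camera(name): name is "scene" or "top" or "wrist"; returns a dict with "pixels" (480x640x3 uint8, red, green, blue), "fx", "fy", "cx", "cy" (pixels), "extrinsics" (4x4, takes a point from world to camera coordinates). Camera axes: x right, y down, z forward; pixel columns grow to the right and rows downward; lengths in m; the calibration is good to about 2 mm. A picture is of the moment at which its call begins. There is no depth.
- robot.close_job(): hands the job in, once; it reports no verdict.
Trained networks look in a picture, given as the dict that the camera call returned (one of the last four; its "shot" number tells which), for a name from the list of things; names that differ only in an ending like _2 or _b are one class to them, and where a whole thing is asked for, a point or a joint stands for the part that bears it (a point fixed in the world has none). Each returns a list of dicts, best first, with "score" (0 to 1); they miss things now and then, are a little off and sometimes report something else, mostly with a low value. They report only what shows in the picture. A call takes as long as a camera call. They do not tell look-alikes from the thing itself.
- cams.boxes_of(picture, thing): "xy" ([column, row] in pixels, amid what is visible of it).
- cams.silhouettes(picture, thing): "mask" (480x640 bool, what is visible of it) and "xy" ([column, row] in pixels, amid what is visible of it).
- cams.pinpoint(picture, thing): "xy" ([column, row] in pixels: a listed point, or the origin of a listed thing).
The state is a dict: "t": time; "q": joint angles; "dq": joint speeds; "joint_torque": joint torques, N m; "tool_pos": TCP position; "orientation": TCP orientation; "force": force on the tool from outside, world axes, zero at the start; "wrist_torque": the same for the moment, N m; "opening": finger opening in m.
Only numpy, scipy, OpenCV 4.12 (cv2) and the standard library are available. Lean on these libraries where they do the work, as an engineer would, in place of code of your own. Each camera call takes 0.05 s, during which the arm holds its last target. There are 200 camera calls.

## Working session

There is one attempt and no reset: what is moved stays moved. The work goes in short steps, Python scripts to look and compute and a tool call to move; the robot and the scene stay as the last step left them, time stands still between calls to the robot, and variables do not carry over. Pictures are saved under pics/ and viewed, about 8 in all and at most 12, crops included, and the job is handed in when it is done.

Besides the shell and the picture viewer there is one more tool, called after "Emit:" by a JSON object that holds its "fn" and its "kwargs". step_arm: Moves the arm, as the interface text tells. Its arguments: {"type":"object","properties":{"deltas":{"type":"array"},"fingers":{"type":"number"},"grip_force":{"type":"number"}},"required":["deltas"]}

```bash
mkdir -p pics; cat > h.py <<'E'
import numpy as np, cv2
from plant import robot, cams
def save(p,n): cv2.imwrite(n,p["pixels"][:,:,::-1])
def ray(p,uv):
    E=np.array(p["extrinsics"]);R,t=E[:3,:3],E[:3,3]
    d=R.T@np.array([(uv[0]-p["cx"])/p["fx"],(uv[1]-p["cy"])/p["fy"],1.]);return -R.T@t,d/np.linalg.norm(d)
def atz(p,uv,z):
    c,d=ray(p,uv);return c+d*(z-c[2])/d[2]
def proj(p,X):
    E=np.array(p["extrinsics"]);c=E[:3,:3]@np.array(X)+E[:3,3];return np.array([p["fx"]*c[0]/c[2]+p["cx"],p["fy"]*c[1]/c[2]+p["cy"]])
def tri(obs):
    A=np.zeros((3,3));b=np.zeros(3)
    for p,uv in obs:
        c,d=ray(p,uv);M=np.eye(3)-np.outer(d,d);A+=M;b+=M@c
    return np.linalg.solve(A,b)
E
python3 - <<'E'
from h import *
P={n:cams.read_camera(n) for n in("scene","top")}
for n,p in P.items():
    save(p,f"pics/{n}0.png"); print(n,ray(p,(320,240)))
    for t in("tin","mixer","seat","near_roller","far_roller","ramp","column","jar","tube"):
        print(n,t,[(np.round(r["xy"]).tolist(),round(r["score"],2)) for r in cams.pinpoint(p,t)[:5]])
print(robot.read_state(),robot.hold_point_z)
E
```

```text
scene (array([ 1.3016233 , -0.29559374,  0.61731903]), array([-0.74057436,  0.37959188, -0.55449042]))
scene tin [([164.0, 218.0], 0.66), ([144.0, 327.0], 0.64), ([211.0, 283.0], 0.41)]
scene mixer [([343.0, 262.0], 0.68)]
scene seat [([343.0, 235.0], 0.63)]
scene near_roller [([338.0, 253.0], 0.41)]
scene far_roller [([353.0, 253.0], 0.83)]
scene ramp [([212.0, 282.0], 0.72)]
scene column [([329.0, 314.0], 0.89)]
scene jar [([439.0, 245.0], 0.65)]
scene tube [([284.0, 233.0], 0.73)]
top (array([0.3671765 , 0.05594468, 1.13319708]), array([ 0.19713753,  0.02055134, -0.98016041]))
top tin [([425.0, 270.0], 0.8), ([522.0, 204.0], 0.68), ([469.0, 392.0], 0.56)]
top mixer [([294.0, 248.0], 0.65)]
top seat [([290.0, 240.0], 0.67)]
top near_roller [([305.0, 246.0], 0.84)]
top far_roller [([278.0, 246.0], 0.81)]
top ramp []
top column [([346.0, 185.0], 0.58)]
top jar [([177.0, 233.0], 0.79)]
top tube [([323.0, 343.0], 0.79)]
{'t': 1.0, 'q': array([ 1.20157453e+00,  1.30382886e-01,  1.48817716e+00,  1.45859081e-05,
        1.52301349e+00, -8.53999539e-02]), 'dq': array([ 1.01263788e-03,  7.30312595e-04,  2.06014113e-04, -1.25840110e-03,
        7.35903870e-06, -4.03058091e-04]), 'joint_torque': array([-1.26912502e-03, -5.59791827e+01, -4.92052746e+01,  7.66387512e-02,
        2.32258416e-02,  1.09168985e-05]), 'tool_pos': array([0.16799354, 0.57601438, 0.21865801]), 'orientation': array([-4.44331102e-01, -3.11000195e+00, -3.44064833e-05]), 'force': array([-0.47709856, -0.63964458,  0.18024487]), 'wrist_torque': array([ 2.01907173e-02,  7.90573949e-05, -4.76543436e-02]), 'opening': 0.09278920797402078} 0.0188
```

View pics/scene0.png

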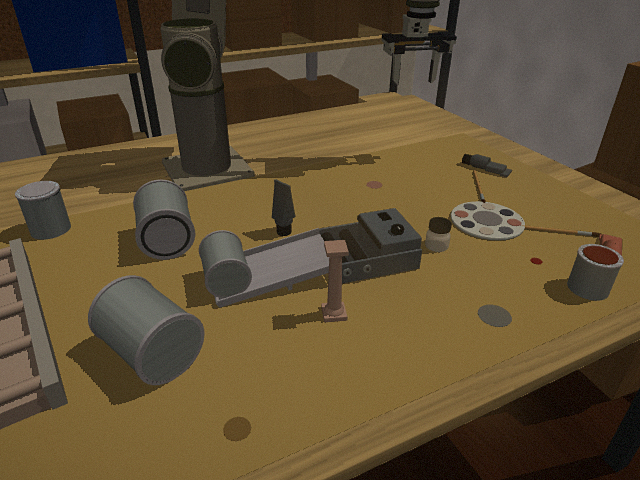

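View pics/top0.png

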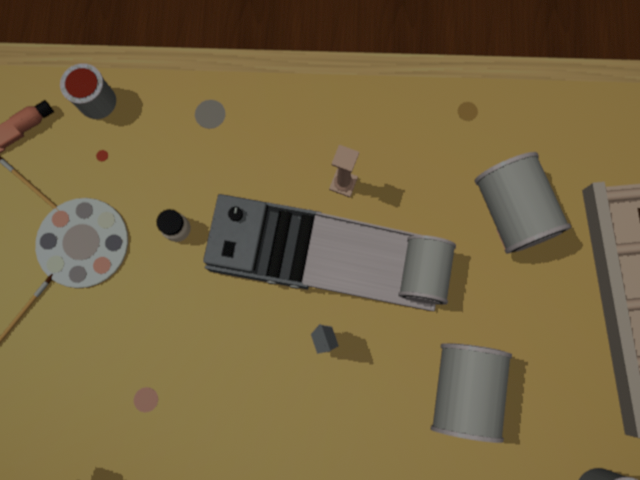

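```bash
python3 - <<'E'
from h import *
s=cams.read_camera("scene");t=cams.read_camera("top")
def T(n,a,b):
    X=tri([(s,a),(t,b)]);print(n,X.round(4),(proj(s,X)-a).round(1),(proj(t,X)-b).round(1))
g=lambda p,n:cams.pinpoint(p,n)[0]["xy"]
for n in("mixer","seat","near_roller","far_roller","column","jar","tube"):
    try:T(n,g(s,n),g(t,n))
    except Exception as e:print(n,e)
S=[r["xy"] for r in cams.pinpoint(s,"tin")];U=[r["xy"] for r in cams.pinpoint(t,"tin")]
for a in S:
    for b in U:T(f"tin {a} {b}",a,b)
E
```

```text
mixer [5.793e-01 1.291e-01 1.000e-04] [ 0.2 -0. ] [0.2 0.1]
seat [0.5789 0.1311 0.0836] [-0.3  0. ] [-0.3 -0.1]
near_roller list index out of range
far_roller [0.5762 0.158  0.0289] [ 0.3 -0. ] [0.3 0.1]
column [0.7066 0.039  0.0038] [-2.4  0.2] [-2.1 -1.1]
jar [0.6059 0.3493 0.0026] [-0.2  0. ] [-0.2 -0.1]
tube [ 0.4062  0.0635 -0.0008] [ 1.  -0.1] [1.2 0.5]
tin [227.0, 263.4] [469.5, 391.9] [ 0.3528 -0.1352 -0.05  ] [-32.5  -4.6] [-38.2 -16.9]
tin [227.0, 263.4] [424.2, 269.4] [ 0.537  -0.1068  0.0496] [-0.3  0. ] [-0.3 -0.1]
tin [227.0, 263.4] [520.5, 204.4] [ 0.6489 -0.1919  0.1589] [-36.7  -3.9] [-34.7 -11.7]
tin [227.0, 263.4] [275.4, 244.7] [0.5493 0.0256 0.0596] [ 64.4 -17.9] [74.1 14.9]
tin [147.0, 330.6] [469.5, 391.9] [ 0.3136 -0.2625 -0.2573] [4.3 0. ] [4.7 1.2]
tin [147.0, 330.6] [424.2, 269.4] [ 0.5463 -0.2019 -0.0671] [40.7 -4.9] [39.3  5.5]
tin [147.0, 330.6] [520.5, 204.4] [ 0.6598 -0.2809  0.052 ] [-0.3 -0. ] [-0.2 -0. ]
tin [147.0, 330.6] [275.4, 244.7] [ 0.5883 -0.06    0.017 ] [112.7 -45.8] [120.3  -0.9]
tin [164.0, 217.8] [469.5, 391.9] [ 0.3276 -0.1821  0.0595] [-0. -0.] [-0. -0.]
tin [164.0, 217.8] [424.2, 269.4] [ 0.5116 -0.1476  0.1524] [31.8 -1.1] [34.8  6.5]
tin [164.0, 217.8] [520.5, 204.4] [ 0.6138 -0.2212  0.2256] [-4.  -0.4] [-4.  -0.8]
tin [164.0, 217.8] [275.4, 244.7] [ 0.5342 -0.0311  0.1904] [ 94.4 -27.4] [113.2  11.4]
```

The scene and top views show four things that could be taken for the tin:
- a mid-size tin on the ramp toe, at scene (227,263) and top (424,269)
- two larger tins, at top (522,204) and (472,392)
- a small tin at scene (45,210)

The one on the ramp measures z = 50 mm and lies about 241 mm from the seat, which matches the description. I'll check it and the machine's yaw in a crop.

```bash
python3 - <<'E'
from h import *
from scipy.spatial.transform import Rotation as Ro
t=cams.read_camera("top"); I=t["pixels"][180:325,195:460,::-1]
cv2.imwrite("pics/crop.png",cv2.resize(I,None,fx=3,fy=3,interpolation=cv2.INTER_CUBIC))
st=robot.read_state();print(Ro.from_rotvec(st["orientation"]).as_matrix().round(3))
for z,uv in((.0,(513,250)),(.1,(478,190)),(.1,(445,345)),(.1,(508,348))):print(atz(t,uv,z).round(3))
m=cams.silhouettes(t,"tin")
for r in m[:4]:
    c,_=cv2.findContours(r["mask"].astype(np.uint8),0,1);c=max(c,key=cv2.contourArea)
    b=cv2.boxPoints(cv2.minAreaRect(c));B=np.array([atz(t,q,.055)[:2] for q in b]);print(r["xy"],r["score"],B.round(3).tolist(),np.linalg.norm(B[1]-B[0]).round(3),np.linalg.norm(B[2]-B[1]).round(3))
E
```

```text
[[-0.96  0.28 -0.  ]
 [ 0.28  0.96 -0.  ]
 [ 0.   -0.   -1.  ]]
[ 0.586 -0.281  0.   ]
[ 0.67  -0.193  0.1  ]
[ 0.404 -0.134  0.1  ]
[ 0.401 -0.238  0.1  ]
[424.5, 267.9] 0.89 [[0.483, -0.058], [0.603, -0.077], [0.59, -0.164], [0.471, -0.143]] 0.121 0.088
[469.5, 395.4] 0.71 [[0.256, -0.114], [0.412, -0.136], [0.398, -0.262], [0.244, -0.237]] 0.157 0.127
[519.0, 205.7] 0.58 [[0.711, -0.191], [0.768, -0.311], [0.615, -0.37], [0.56, -0.254]] 0.133 0.164
```

View pics/crop.png

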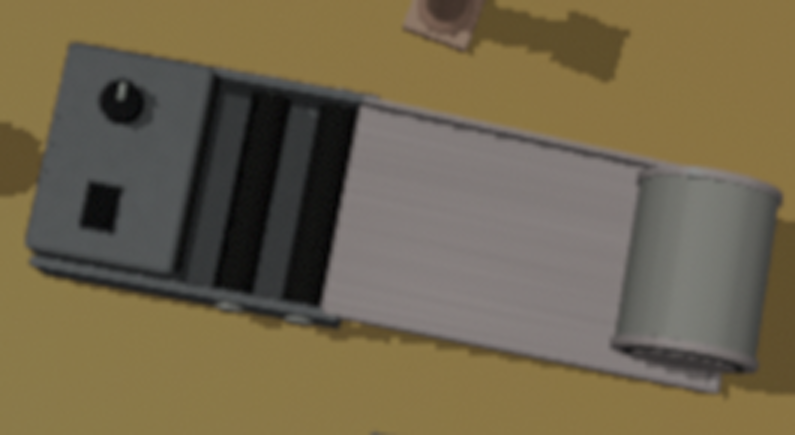

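The crop shows the tin on the ramp, 87 mm across and square to it (crop 640–780, 165–370). It is the right one. The rollers are at crop x ≈ 250 and 320. Next, the yaw from the visible edges.

```bash
python3 - <<'E'
from h import *
t=cams.read_camera("top")
f=lambda a,z:atz(t,(a[0]/3+195-.33,a[1]/3+180-.33),z)
def yaw(n,a,za,b,zb,off=0):
    d=f(b,zb)-f(a,za);w=np.arctan2(d[1],d[0])+off;print(n,((w+np.pi/2)%np.pi-np.pi/2+np.pi)%np.pi, np.linalg.norm(d).round(3))
yaw("ramp head",(360,100),.042,(322,312),.042,np.pi/2)
yaw("ramp edge L",(722,390),.018,(335,318),.053)
yaw("housing",(212,70),.078,(72,45),.078)
yaw("housing face",(212,70),.078,(176,272),.078,np.pi/2)
yaw("housing back",(72,45),.078,(28,245),.078,np.pi/2)
yaw("tin",(650,165),.07,(620,345),.07,np.pi/2)
g=lambda n:cams.pinpoint(t,n)[0]["xy"]
for n,z in(("mixer",0),("near_roller",.032),("far_roller",.032),("tin",.052)):
    r=cams.pinpoint(t,n); print(n,[atz(t,q["xy"],z).round(4).tolist() for q in r[:1]])
E
```

```text
ramp head 1.4288788591715438 0.131
ramp edge L 1.4289951114961505 0.237
housing 1.4159519285337092 0.084
housing face 1.4449541681231377 0.121
housing back 1.4199161191422078 0.121
tin 1.4112108786269717 0.108
mixer [[0.582, 0.1314, 0.0]]
near_roller [[0.5698, 0.115, 0.032]]
far_roller []
tin [[0.5348, -0.1046, 0.052]]
```

Emit:
{"fn": "step_arm", "kwargs": {"deltas": [{"offset":[0,0,0],"roll":0.179},{"offset":[0,0,0],"roll":0.179},{"offset":[0,0,0],"roll":0.179},{"offset":[0,0,0],"roll":0.179},{"offset":[0,0,0],"roll":0.179},{"offset":[0,0,0],"roll":0.179},{"offset":[0,0,0],"roll":0.179},{"offset":[0,0,0],"roll":0.178}], "fingers": 4.5}}

```text
t: 3.25
tool_pos: [0.168, 0.576, 0.2186]
orientation: [2.382, 2.049, -0.0]
force: [0.1, 0.6, -0.3]
opening: 0.0452
```

Emit:
{"fn": "step_arm", "kwargs": {"deltas": [{"offset":[-4.4,2.9,0],"roll":0},{"offset":[-4.4,2.9,0],"roll":0},{"offset":[-4.4,2.9,0],"roll":0},{"offset":[-4.4,2.9,0],"roll":0},{"offset":[-4.4,2.9,0],"roll":0},{"offset":[-4.4,2.9,0],"roll":0},{"offset":[-4.4,2.9,0],"roll":0},{"offset":[-4.4,2.9,0],"roll":0},{"offset":[-4.4,2.9,0],"roll":0},{"offset":[-4.4,2.9,0],"roll":0},{"offset":[-4.4,2.9,0],"roll":0},{"offset":[-4.4,2.9,0],"roll":0}]}}

```text
t: 4.75
tool_pos: [0.4372, 0.0018, 0.219]
orientation: [2.375, 2.055, 0.001]
force: [0.1, 1.1, 0.3]
opening: 0.0449
```

Emit:
{"fn": "step_arm", "kwargs": {"deltas": [{"offset":[-4.4,2.9,0],"roll":0},{"offset":[-4.4,2.9,0],"roll":0},{"offset":[-4.4,2.9,0],"roll":0},{"offset":[-4.4,2.9,0],"roll":0},{"offset":[0,0,0],"roll":0},{"offset":[0,0,0],"roll":0}]}}

```text
t: 5.5
tool_pos: [0.5259, -0.1871, 0.2184]
orientation: [-2.375, -2.055, 0.0]
force: [0.3, 0.6, -1.2]
opening: 0.0451
```

```bash
python3 - <<'E'
from h import *
s=robot.read_state();print(s["tool_pos"],s["orientation"],s["force"])
w=cams.read_camera("wrist");t=cams.read_camera("top");c=cams.read_camera("scene");save(w,"pics/w1.png")
O=[]
for n,p in(("w",w),("t",t),("s",c)):
    r=cams.pinpoint(p,"tin");print(n,[(q["xy"],round(q["score"],2),atz(p,q["xy"],.052).round(4).tolist()) for q in r])
E
```

```text
[ 0.52590511 -0.18708776  0.21835088] [-2.37536326e+00 -2.05457799e+00  8.92627069e-05] [ 0.28195413  0.56897373 -1.21642619]
w [([104.4, 254.3], 0.95, [0.3267, -0.1869, 0.052]), ([484.8, 302.0], 0.92, [0.665, -0.283, 0.052]), ([322.6, 134.3], 0.9, [0.5366, -0.1121, 0.052])]
t [([428.2, 270.7], 0.87, [0.5344, -0.114, 0.052])]
s [([222.7, 264.9], 0.84, [0.5415, -0.116, 0.052]), ([164.6, 215.4], 0.78, [0.3046, -0.1771, 0.052]), ([146.4, 325.8], 0.7, [0.6482, -0.2793, 0.052])]
```

View pics/w1.png

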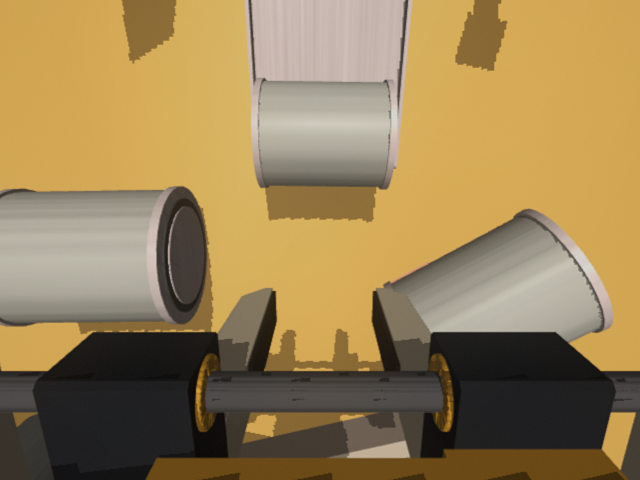

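Emit:
{"fn": "step_arm", "kwargs": {"deltas": [{"offset":[0,0,4.4],"roll":0},{"offset":[0,0,4.4],"roll":0},{"offset":[0,0,4.4],"roll":0},{"offset":[0,0,4.3],"roll":0},{"offset":[1,0,0],"roll":0},{"offset":[0.5,0,0],"roll":0},{"offset":[0.5,0,0],"roll":0},{"offset":[0,0,0],"roll":0}]}}

```text
t: 6.8
tool_pos: [0.5304, -0.1675, 0.0456]
orientation: [2.373, 2.055, 0.002]
force: [0.9, -0.1, -0.2]
opening: 0.045
```

```bash
python3 - <<'E'
from h import *
s=robot.read_state();print(s["tool_pos"],s["orientation"],s["force"])
w=cams.read_camera("wrist");t=cams.read_camera("scene");save(w,"pics/w2.png")
for n,p in(("w",w),("s",t)):
    r=cams.pinpoint(p,"tin");print(n,[(q["xy"],round(q["score"],2),atz(p,q["xy"],.052).round(4).tolist()) for q in r])
E
```

```text
[ 0.53043788 -0.16749023  0.04561397] [2.37254554e+00 2.05497119e+00 2.22027923e-03] [ 0.89387027 -0.05210913 -0.20845143]
w [([318.7, 188.8], 0.83, [0.5371, -0.1129, 0.052])]
s [([148.8, 329.9], 0.97, [0.6597, -0.2775, 0.052]), ([163.3, 220.0], 0.79, [0.3233, -0.1839, 0.052]), ([435.8, 246.1], 0.58, [0.6697, 0.2926, 0.052])]
```

View pics/w2.png

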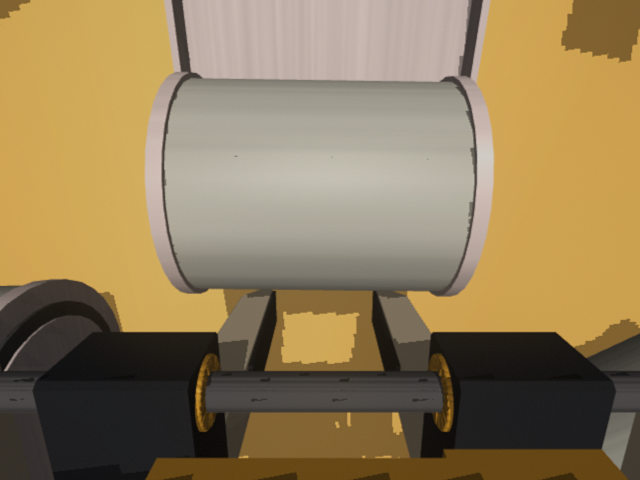

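The fingers sit square and centred about 6 mm behind the tin (columns 220–430, tin 150–490). Now I'll push up the slope.

Emit:
{"fn": "step_arm", "kwargs": {"deltas": [{"offset":[0.5,0,0],"roll":0},{"offset":[0.6,0,-0.1],"roll":0},{"offset":[0.8,0,-0.13],"roll":0},{"offset":[1,0,-0.16],"roll":0},{"offset":[1,0,-0.16],"roll":0},{"offset":[1,0,-0.16],"roll":0},{"offset":[1,0,-0.16],"roll":0},{"offset":[1,0,-0.16],"roll":0},{"offset":[1,0,-0.16],"roll":0},{"offset":[1,0,-0.16],"roll":0},{"offset":[0.8,0,-0.13],"roll":0},{"offset":[0.6,0,-0.1],"roll":0}]}}

```text
t: 8.5
tool_pos: [0.5438, -0.065, 0.0595]
orientation: [-2.375, -2.056, 0.0]
force: [-0.3, -1.5, 1.2]
opening: 0.0452
```

```bash
python3 - <<'E'
from h import *
s=robot.read_state();print(s["tool_pos"],s["orientation"],s["force"])
w=cams.read_camera("wrist");t=cams.read_camera("scene");save(w,"pics/w3.png")
for n,p in(("w",w),("s",t)):
    r=cams.pinpoint(p,"tin");print(n,[(q["xy"],round(q["score"],2),atz(p,q["xy"],.068).round(4).tolist()) for q in r])
    r=cams.pinpoint(p,"seat");print(n,[(q["xy"],round(q["score"],2),atz(p,q["xy"],.084).round(4).tolist()) for q in r])
E
```

```text
[ 0.5438338  -0.06501832  0.05946263] [-2.37521569e+00 -2.05609494e+00  1.13360216e-04] [-0.34866567 -1.52359721  1.2033076 ]
w [([327.3, 201.7], 0.57, [0.5533, -0.0159, 0.068])]
w []
s [([147.7, 328.6], 0.85, [0.6741, -0.279, 0.068]), ([165.1, 214.3], 0.77, [0.3285, -0.1785, 0.068]), ([273.0, 248.6], 0.59, [0.5546, -0.0161, 0.068])]
s [([343.6, 228.5], 0.58, [0.5728, 0.1314, 0.084]), ([210.2, 283.7], 0.33, [0.6275, -0.162, 0.084])]
```

View pics/w3.png

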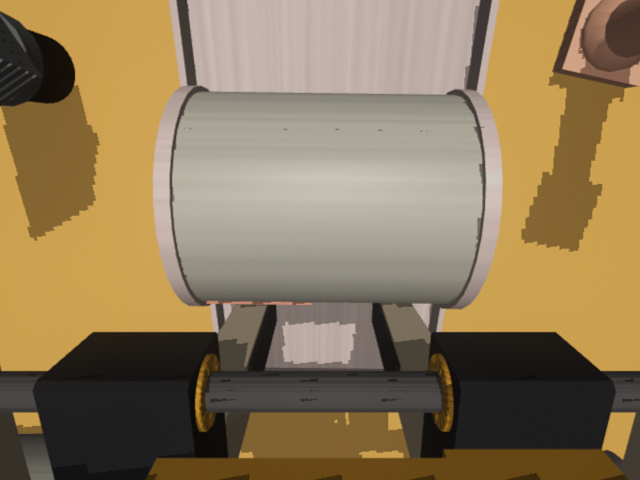

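The tin is in contact, square and central on the ramp (columns 155–500). The bystanders, the tube at the left and the column at the right, are clear. I'll keep pushing.

Emit:
{"fn": "step_arm", "kwargs": {"deltas": [{"offset":[0.6,0,-0.1],"roll":0},{"offset":[0.8,0,-0.13],"roll":0},{"offset":[1,0,-0.16],"roll":0},{"offset":[1,0,-0.16],"roll":0},{"offset":[1,0,-0.16],"roll":0},{"offset":[1,0,-0.16],"roll":0},{"offset":[1,0,-0.16],"roll":0},{"offset":[1,0,-0.16],"roll":0},{"offset":[1,0,-0.16],"roll":0},{"offset":[0.8,0,-0.13],"roll":0},{"offset":[0.8,0,-0.13],"roll":0},{"offset":[0.6,0,-0.1],"roll":0}]}}

```text
t: 10.3
tool_pos: [0.5591, 0.0398, 0.0766]
orientation: [-2.375, -2.056, 0.0]
force: [0.1, -3.3, 0.3]
opening: 0.0453
```

```bash
python3 - <<'E'
from h import *
s=robot.read_state();print(s["t"],s["tool_pos"],s["orientation"],s["force"])
w=cams.read_camera("wrist");t=cams.read_camera("scene");save(w,"pics/w4.png")
for n,p in(("w",w),("s",t)):
    r=cams.pinpoint(p,"tin");print(n,[(q["xy"],round(q["score"],2),atz(p,q["xy"],.085).round(4).tolist()) for q in r])
    r=cams.pinpoint(p,"seat");print(n,[(q["xy"],round(q["score"],2),atz(p,q["xy"],.084).round(4).tolist()) for q in r])
E
```

```text
10.3 [0.55905701 0.03982647 0.076602  ] [-2.37537580e+00 -2.05595061e+00  6.05417362e-05] [ 0.07003349 -3.32947068  0.28732611]
w [([331.3, 201.5], 0.79, [0.5702, 0.0888, 0.085])]
w [([335.5, 89.4], 0.96, [0.5777, 0.1312, 0.084])]
s [([161.9, 218.4], 0.86, [0.3726, -0.1917, 0.085]), ([324.2, 232.1], 0.81, [0.5689, 0.0892, 0.085]), ([145.8, 330.9], 0.81, [0.6973, -0.2831, 0.085]), ([342.6, 262.7], 0.25, [0.6753, 0.0722, 0.085])]
s [([342.7, 233.1], 0.78, [0.587, 0.1214, 0.084])]
```

View pics/w4.png

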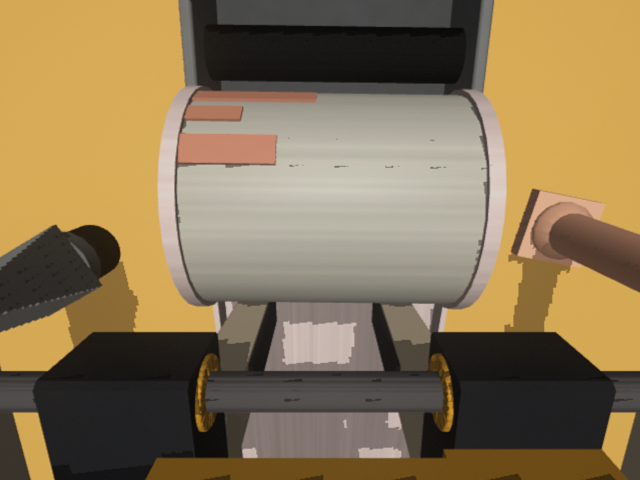

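The tin is at the near roller, x ≈ -43 mm (columns 160–505), square, and inside the side plates. I'll go slowly over the roller.

Emit:
{"fn": "step_arm", "kwargs": {"deltas": [{"offset":[0.4,0,-0.06],"roll":0},{"offset":[0.4,0,-0.06],"roll":0},{"offset":[0.4,0,-0.06],"roll":0},{"offset":[0.4,0,-0.06],"roll":0},{"offset":[0.4,0,0],"roll":0},{"offset":[0.4,0,0],"roll":0},{"offset":[0.4,0,0],"roll":0},{"offset":[0.3,0,0],"roll":0},{"offset":[0.3,0,0],"roll":0},{"offset":[0.2,0,0],"roll":0},{"offset":[0,0,0],"roll":0},{"offset":[0,0,0],"roll":0}]}}

```text
t: 12.1
tool_pos: [0.5642, 0.0749, 0.0789]
orientation: [2.376, 2.056, -0.0]
force: [0.6, -0.5, 0.5]
opening: 0.0451
```

```bash
python3 - <<'E'
from h import *
s=robot.read_state();print(s["t"],s["tool_pos"],s["orientation"],s["force"])
w=cams.read_camera("wrist");t=cams.read_camera("scene");save(w,"pics/w5.png")
for n,p in(("w",w),("s",t)):
    r=cams.pinpoint(p,"tin");print(n,[(q["xy"],round(q["score"],2),atz(p,q["xy"],.084).round(4).tolist()) for q in r])
    r=cams.pinpoint(p,"seat");print(n,[(q["xy"],round(q["score"],2),atz(p,q["xy"],.084).round(4).tolist()) for q in r])
E
```

```text
12.1 [0.56418012 0.07487262 0.07894036] [ 2.37558237e+00  2.05575299e+00 -5.46221219e-05] [ 0.55450577 -0.47538578  0.45617955]
w [([328.8, 183.1], 0.75, [0.5753, 0.131, 0.084])]
w []
s [([344.3, 226.2], 0.96, [0.5658, 0.1369, 0.084]), ([147.5, 332.7], 0.72, [0.7013, -0.2815, 0.084]), ([164.4, 217.1], 0.58, [0.3679, -0.1857, 0.084])]
s []
```

View pics/w5.png

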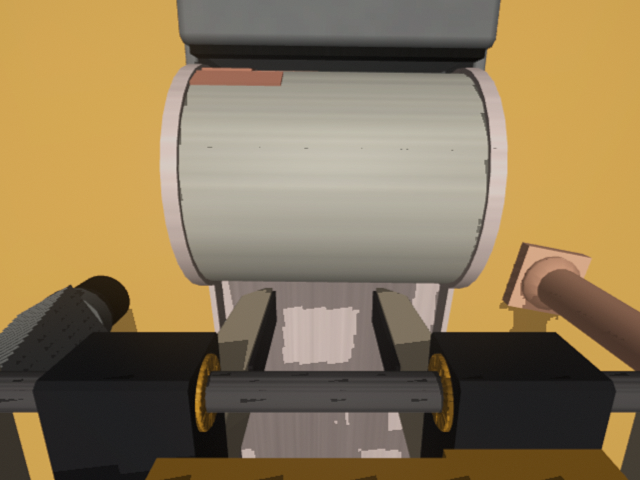

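The tin has dropped into the valley and lies clear of the fingers, at the seat point, square to the housing. Now I'll back away and rise.

Emit:
{"fn": "step_arm", "kwargs": {"deltas": [{"offset":[-1,0,0],"roll":0},{"offset":[-2,0,0],"roll":0},{"offset":[-3,0,-1],"roll":0},{"offset":[-3,0,-3],"roll":0},{"offset":[0,0,-4],"roll":0},{"offset":[0,0,-4],"roll":0},{"offset":[0,0,-4],"roll":0},{"offset":[-3,0,-1],"roll":0},{"offset":[-3,0,0],"roll":0},{"offset":[-3,0,0],"roll":0},{"offset":[0,0,0],"roll":0},{"offset":[0,0,0],"roll":0}]}}

```text
t: 13.9
tool_pos: [0.538, -0.1036, 0.2489]
orientation: [-2.376, -2.054, -0.0]
force: [-0.4, -0.3, -0.2]
opening: 0.0452
```

```bash
python3 - <<'E'
from h import *
s=robot.read_state();print(s["t"],s["tool_pos"],s["force"])
t=cams.read_camera("top");c=cams.read_camera("scene")
save(c,"pics/f.png")
for n in("tin","seat","column","jar","tube"):
    a=cams.pinpoint(c,n);b=cams.pinpoint(t,n)
    print(n,[q["xy"] for q in a],[q["xy"] for q in b])
    for q in a:
        for r in b:
            X=tri([(c,q["xy"]),(t,r["xy"])])
            if abs(proj(c,X)-q["xy"]).max()<3: print("   ",X.round(4))
E
```

```text
13.9 [ 0.53804528 -0.1035854   0.24885825] [-0.41482066 -0.3321012  -0.23325836]
tin [[163.1, 213.5], [147.3, 329.1], [345.6, 226.1], [344.8, 262.3]] [[470.3, 393.5], [287.9, 240.6]]
    [ 0.3253 -0.1816  0.0691]
    [0.5749 0.1336 0.0901]
    [0.5883 0.1342 0.0094]
seat [[348.3, 265.0]] []
column [[331.3, 312.6], [435.3, 245.7]] [[346.2, 184.3]]
    [0.7041 0.0343 0.0021]
jar [[434.6, 242.6]] [[175.7, 231.7]]
    [0.6033 0.3487 0.0036]
tube [[280.7, 231.0]] []
```

View pics/f.png

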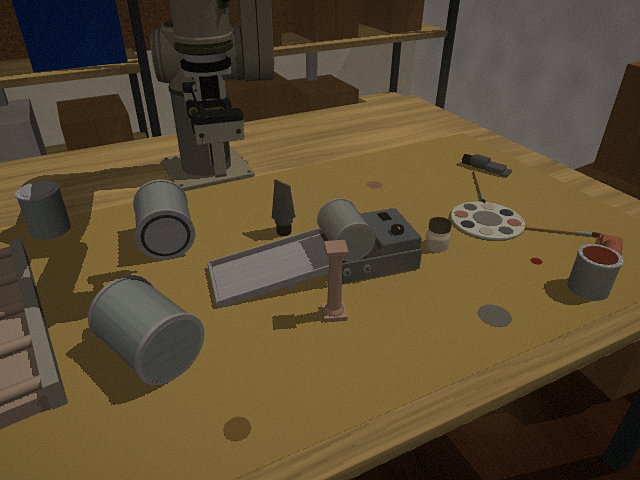

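```bash
python3 -c "
from plant import robot; print(robot.close_job())"
```

```text
the job is handed in; nothing more can be done
None
```

The tin is on the mixing rollers and the job is handed in, at about 14 s. I pushed it up the ramp with two fingers set across its axis. It dropped into the valley between the rollers by itself, and I backed the hand off and raised it clear.

**Tin position:** with the hand away, two views put the tin at about (0.575, 0.134, 0.090) m. My seat estimate was (0.579, 0.131, 0.084). The 6 mm height difference is more than the 5 mm allowed. I put it down to network noise, since the wrist view showed the tin square against the housing with a gap to the fingers. I didn't re-measure it.

**Bystanders:** the column and jar measured within 6 mm of where they started, which is within the noise. The networks missed the tube in the last top view, so I checked it only in the scene picture, where it stands in place.

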